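# Open the tumbler guard and hold it wide

### The job

The barrel tumbler has stopped and I want to lift its barrel out with both hands: squeeze the guard gate's safety catch fully home first, then squeeze its bolt catch and swing the gate out past its detent until you feel it come gently against its rubber stop. Stay there: the program finishes while your gripper is still pressing the gate lightly against the stop, because its spring would close it. Leave the barrel and the other things on the bench undisturbed.

Things in the scene. Friction and masses are not known exactly. Their poses are not given: they have to be found in the camera images.
- tumbler: Grey bench barrel tumbler, fixed, about 125 x 270 mm, roof 135 mm high. Origin: under its middle, on the bench top; +x to its back, +y to the gate's hinge end, z up. The barred aluminium gate is its front (-x side), the motor housing (top 120 mm high) its -y end. Place and turn vary.
- gate_hinge (a point): Point on the gate's upright hinge axis, at the height of the top face of the gate's top rail (150 mm above the bench); in the tumbler's frame x -60, y 95. The gate is 180 mm long and its rail 18 mm thick, centred on the axis; shut, it runs from the axis along the tumbler's -y. Distances r below are from this axis along the rail.
- gate (a joint): Gate angle, rad: 0 shut, grows as the free end swings out to the tumbler's front (clockwise from above), 1.2 to 1.45 against the stop. A spring closes it (0.16 N m shut, 0.45 N m wide) and a sprung roller on the roof at the hinge resists as a detent between about 0.33 and 0.97 (up to about 1 N m against opening, centre 0.65); left alone beyond it the gate falls back to about 0.95.
- safety_catch (a joint): Travel of the safety catch, m: 0 forward (locking: its lug stands behind the bolt's tail, so the bolt catch cannot be squeezed), 0.014 fully home against the rear (frees the bolt; needs 0.010). It slides across the gate, away from the gate's front, with about 3 N of friction and stays where it is put.
- safety_button (a point): Middle of the safety catch's black ribbed button, 35 mm above the rail's top: button 11 mm across the gate, 22 mm along it, top 50 mm above the rail, at r = 68 mm, nearer the hinge. Its front face is 21 mm in front of the rail's centre line at travel 0.
- safety_post (a point): Middle of the fixed steel post behind the button (8 mm across the gate, 22 mm along it, same height; rear face 14 mm behind the rail's centre line). Pinch button and post across the gate from above: 35 mm over both at travel 0, 21 mm when home.
- main_catch (a joint): Travel of the bolt catch, m: 0 bolt out in its keeper, 0.014 fully drawn; the gate is free from 0.011. A spring pushes it back out (3.5 N at 0, 7 N drawn), so keep it squeezed until the gate has opened 0.2 rad.
- main_tab (a point): Middle of the bolt catch's black ribbed tab, 35 mm above the rail's top: tab 12 mm along the rail, 20 mm across, top 50 mm above the rail, at r = 149 mm at travel 0; it slides along the rail towards the hinge.
- main_post (a point): Middle of the fixed steel post on the hinge side of the tab (10 mm along the rail, 20 mm across, same height), at r = 122 mm. Pinch tab and post along the rail from above: 38 mm over both at travel 0, 24 mm when drawn, then centred at r = 129 mm; still squeezed, the pair serves as the gate's handle. The steel bolt lies on the rail, top 8 mm above it.
- gate_stop: Steel stop arm low on the bench with an upright rubber bumper (18 mm across, top 68 mm high) 97 mm from the hinge. Origin on the hinge axis at bench height. Its yaw relative to the tumbler is minus the gate angle at which the gate's lower rail touches the bumper; the setting varies. The bumper gives about 1 mm per 10 N.
- barrel: Black rubber barrel, 72 mm across, 132 mm long, lying along the tumbler's y on two rollers behind the gate; origin at its middle.
- pot_small: Small clear pot, 56 mm across, 28 mm high, standing on the tumbler's motor housing; origin under its middle.
- loupe: Folding loupe, 42 x 75 x 15 mm, on the bench in front of the motor housing; origin under its middle.
- bead_jar: Screw jar of beads, 44 mm across, 48 mm high, on the right of the bench; origin under its middle.
- tweezers: Steel tweezers, 121 x 15 x 7 mm, front right; origin under the middle.
- pliers: Flat-nose pliers, 130 x 38 x 11 mm, right; origin under the middle.
- pot_left: Small clear pot, 64 mm across, 40 mm high, on the left; origin under its middle.
- hammer: Chasing hammer, 65 x 202 x 23 mm, front left; origin under its middle.

How it is judged:
By the outcome, as a careful person would: the job done as asked, in the order asked, and still so for the second after the job is handed in, while the arm keeps its last pose, push and grip.
It also fails if it takes over 48 s, if anything falls off the work surface, if the arm or the gripper's body presses on something with over 40 N, if the wrist force passes 120 N, or if a joint passes its speed limit or range.

### The arm

A 7-joint arm with a two-finger parallel gripper is mounted at the origin on a cart in front of the work surface, level with it; the furniture and walls round the work are solid. World frame = base frame: x ahead of the robot, y to its left, z up, the work surface at z = 0. Lengths are in m, angles in rad, forces in N, time in s.
With the tool pointing down it reaches from about 0.425 to 0.825 m from the base axis. Payload 3.6 kg.
Tool frame: the origin (TCP) lies midway between the tips of the shut fingers; the grasp point (between the pads) lies 19 mm behind it; z points along the fingers, y is the direction in which the jaws open and shut (so a half turn about z gives the same grasp; the last joint's range is limited). The gripper opens to 85 mm and grips with 20 to 120 N. Pads are 22 mm wide; open, the fingers measure 114 mm over their backs; the gripper's body (76 mm by 85 mm) begins 54 mm behind the grasp point. The pads swing forward as they close: fully open they stand 13 mm farther back than shut.
Start: joints at [-1.23, 0.615, -0.013, 1.423, 0.008, 1.103, -0.04], TCP at [0.234, 0.607, 0.209] pointing down, gripper open.
Joint ranges: [-3.12, 3.12], [-0.3, 2.06], [-1.34, 1.32], [0.26, 2.42], [-1.36, 4.5], [0.01, 1.98], [-2.84, 2.84]. Speed limits (rad/s): [2.79, 2.79, 3.14, 3.14, 3.14, 3.14, 3.14].

### API

Orientations are given as a unit quaternion [x, y, z, w].
In Python, from workcell import bot gives the robot as it stands. The module is installed in compiled form; this text tells all that it offers.
- The arm moves only by the tool jog_arm, never from a script. Its argument "series" is a list of rows, each an object with "slide": the shift along the tool's x, y, z in cm, a list of three; "twist": the turn about the tool's z in rad; "jaw": the opening, from 0 (shut) to 1 (fully open). In form: [{"slide": [tx, ty, tz], "twist": twist, "jaw": jaw}, ...]. A call has exactly 5 rows; each row shifts and turns the commanded pose from where the row before left it, along the tool's axes as they then stand; what a row does not reach is not made up. A row lasts 1/8 s, in which the tool goes at most 62.5 mm and 10.7 degrees, less where a joint would pass 70% of its speed; a pose out of reach is approached as far as the arm can. A call with a gripper value outside its range is refused whole. The fingers move at their own pace and stop on an object; "grip_force" is the grip in N (left out, the last holds). Time passes only in rows, so rows that do not move let the fingers close, or fill a call up. It gives the time, the measured TCP pose, the force and the opening at its end, in the units of the state.
- bot.observe(): the state, without advancing time (a new reading comes with each control period).
- bot.snapshot(name): name is "side" or "top" or "wrist"; returns the picture (384x512x3 uint8, red, green, blue); there is no depth.
- bot.camera_model(name): a dict with "fov_y" (degrees; the focal length in pixels is half the picture's height over the tangent of half this angle, whatever the lens; pixels are square), "cx", "cy" (the principal point, pixels), "T" (4x4, takes a point from camera to world coordinates); the wrist camera has in their place "mount" (4x4, takes a point from camera to tool coordinates, whose origin is the TCP and whose axes are the flange's). Camera axes: x right, y down, z forward; pixel columns grow to the right and rows downward; lengths in m; the calibration is good to about 2 mm. A picture is of the moment at which its call begins: read the wrist's pose just before it. camera_model takes no time and is no camera call.
- bot.close_job(): hands the job in, once; it reports no verdict.
The state is a dict: "time_s": time; "joint_pos": joint angles; "qvel": joint speeds; "joint_efforts": joint torques, N m; "tool_pos": TCP position; "tcp_rot": TCP orientation; "contact_force": force on the tool from outside, world axes, zero at the start; "wrist_torque": the same for the moment, N m; "gripper_width": opening from 0.0 (shut) to 1.0 (fully open).
Only numpy, scipy, OpenCV 4.12 (cv2) and the standard library are available. Lean on these libraries where they do the work, as an engineer would, in place of code of your own. Each camera call takes 0.05 s, during which the arm holds its last target.

## Working session

There is one attempt and no reset: what is moved stays moved. The work goes in short steps, Python scripts to look and compute and a tool call to move; the robot and the scene stay as the last step left them, time stands still between calls to the robot, and variables do not carry over. Pictures are saved under pics/ and viewed, and the job is handed in when it is done.

Besides the shell and the picture viewer there is one more tool, called after "Request:" as a command line: name --argument value ..., lists and objects as JSON in quotes. jog_arm: Moves the arm, as the interface text tells. Its arguments: {"type":"object","properties":{"series":{"type":"array"},"grip_force":{"type":"number"}},"required":["series"]}

```bash
mkdir -p pics
python3 - <<'E'
from workcell import bot
import cv2,numpy as np
s=bot.observe()
for k,v in s.items(): print(k,np.round(v,3))
for n in("side","top"):
    cv2.imwrite(f"pics/{n}0.png",bot.snapshot(n)[:,:,::-1])
for n in("side","top","wrist"):
    print(n,bot.camera_model(n))
E
```

```text
time_s 0.0
joint_pos [-1.23   0.616 -0.013  1.425  0.008  1.103 -0.04 ]
qvel [-0.002 -0.001  0.002  0.001  0.001  0.     0.002]
joint_efforts [-1.0000e-03 -4.6921e+01  2.5900e-01 -1.7104e+01  1.0000e-02  1.0000e-02
  0.0000e+00]
tool_pos [0.233 0.606 0.208]
tcp_rot [ 0.183  0.983 -0.001 -0.   ]
contact_force [-0.262  0.367 -0.472]
wrist_torque [ 0.026 -0.029 -0.047]
gripper_width 1.002
side {'fov_y': 57.63528837734618, 'cx': 255.55940049752863, 'cy': 190.35575886701784, 'T': array([[ 0.99676678, -0.00818937,  0.07993074,  0.44481049],
       [-0.07691939, -0.38480071,  0.91978901, -0.93651316],
       [ 0.02322491, -0.92296335, -0.38418648,  0.553989  ],
       [ 0.        ,  0.        ,  0.        ,  1.        ]])}
top {'fov_y': 54.64324544989925, 'cx': 264.1572636518336, 'cy': 191.36117510094732, 'T': array([[ 0.03396347, -0.97873589,  0.20229322,  0.29901053],
       [-0.9994114 , -0.03423842,  0.002141  ,  0.03874754],
       [ 0.00483072, -0.20224687, -0.97932266,  1.34722206],
       [ 0.        ,  0.        ,  0.        ,  1.        ]])}
wrist {'fov_y': 61.92523219385447, 'cx': 258.3749005674927, 'cy': 198.19663216899968, 'mount': array([[-1.78263517e-04, -9.62549464e-01, -2.71106065e-01,
         6.89409875e-02],
       [ 9.99999732e-01, -3.64145567e-04,  6.35340458e-04,
        -1.13274206e-03],
       [-7.10268689e-04, -2.71105879e-01,  9.62549270e-01,
        -1.63906266e-01],
       [ 0.00000000e+00,  0.00000000e+00,  0.00000000e+00,
         1.00000000e+00]])}
```

View pics/side0.png

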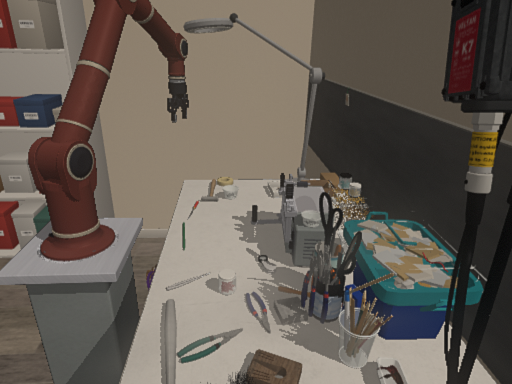

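View pics/top0.png

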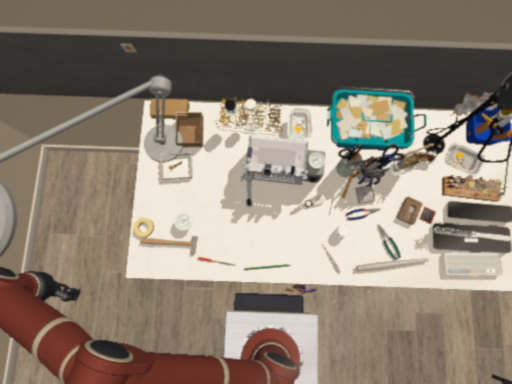

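Run:
```python
import cv2
t=cv2.imread("pics/top0.png");cv2.imwrite("pics/top0z.png",cv2.resize(t[120:220,225:345],None,fx=6,fy=6,interpolation=cv2.INTER_CUBIC))
t=cv2.imread("pics/side0.png");cv2.imwrite("pics/side0z.png",cv2.resize(t[165:275,235:345],None,fx=5.4,fy=5.4,interpolation=cv2.INTER_CUBIC))
```

```text
(no output)
```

View pics/top0z.png

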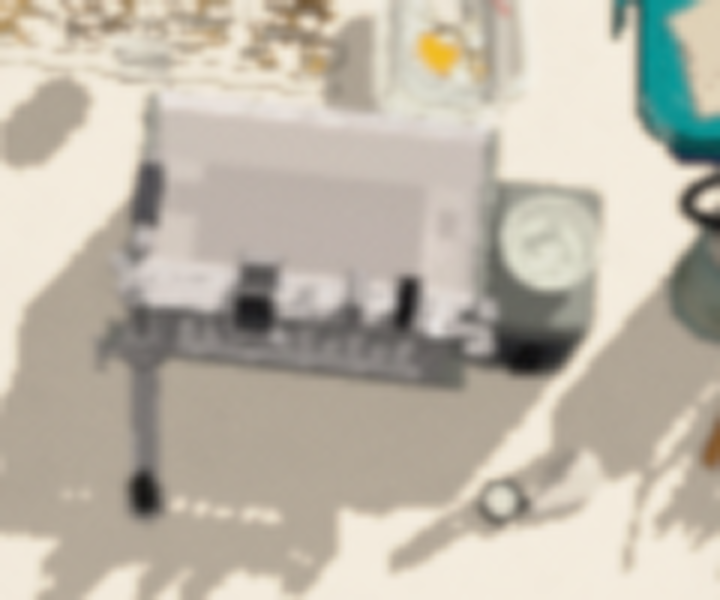

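View pics/side0z.png

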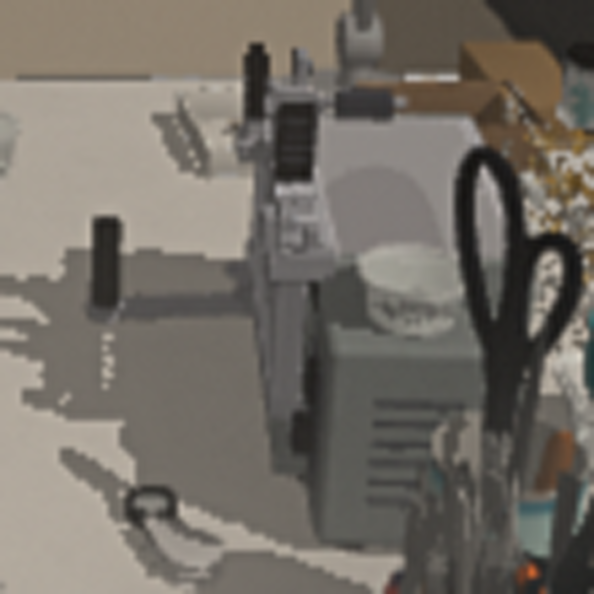

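```bash
cat > h.py <<'E'
import numpy as np,cv2
from workcell import bot
from scipy.spatial.transform import Rotation as R
def cam(n,s=None):
    c=bot.camera_model(n)
    if n=="wrist":
        M=np.eye(4);M[:3,:3]=R.from_quat(s["tcp_rot"]).as_matrix();M[:3,3]=s["tool_pos"];T=M@np.array(c["mount"])
    else:T=np.array(c["T"])
    return 192/np.tan(np.radians(c["fov_y"]/2)),c["cx"],c["cy"],T
def ray(C,px,z):
    f,cx,cy,T=C;d=T[:3,:3]@np.array([(px[0]-cx)/f,(px[1]-cy)/f,1]);o=T[:3,3]
    return o+d*(z-o[2])/d[2]
def proj(C,P):
    f,cx,cy,T=C;p=(np.asarray(P)-T[:3,3])@T[:3,:3];return np.c_[f*p[:,0]/p[:,2]+cx,f*p[:,1]/p[:,2]+cy]
def t2w(org,yaw,P): # tumbler->world
    c,s=np.cos(yaw),np.sin(yaw);P=np.atleast_2d(P).astype(float)
    return np.c_[org[0]+c*P[:,0]-s*P[:,1],org[1]+s*P[:,0]+c*P[:,1],P[:,2]]
E
python3 - <<'E'
from h import *
C=cam("top")
z=lambda x,y:(225+x/6,120+y/6)
for n,p,h in [("safety top",z(253,303),.2),("tab",z(407,302),.2),("bumper",z(143,487),.068),("roof BL",z(158,95),.135),("roof BR",z(493,130),.135),("gate end bottom?",z(463,378),.02),("pot",z(547,240),.148),("jar?",(335,237),.048)]:
    print(n,np.round(ray(C,p,h),4))
E
```

```text
safety top [0.6042 0.034  0.2   ]
tab [ 0.6077 -0.0479  0.2   ]
bumper [0.5264 0.0939 0.068 ]
roof BL [0.7426 0.0921 0.135 ]
roof BR [ 0.7284 -0.1     0.135 ]
gate end bottom? [ 0.6093 -0.0965  0.02  ]
pot [ 0.6602 -0.1294  0.148 ]
jar? [ 0.4137 -0.2106  0.048 ]
```

Request:
jog_arm --series '[{"slide": [-3.7, -2.9, -1.6], "twist": 0, "jaw": 1}, {"slide": [-3.7, -2.9, -1.6], "twist": 0, "jaw": 1}, {"slide": [-3.7, -2.9, -1.6], "twist": 0, "jaw": 1}, {"slide": [-3.7, -2.9, -1.6], "twist": 0, "jaw": 1}, {"slide": [-3.7, -2.9, -1.6], "twist": 0, "jaw": 1}]' --grip_force 40

```text
time_s: 0.72
tool_pos: [0.3547, 0.403, 0.2896]
tcp_rot: [0.183, 0.983, -0.0, -0.0]
contact_force: [1.2, 0.4, -0.2]
gripper_width: 0.996
```

Request:
jog_arm --series '[{"slide": [-3.7, -2.9, -1.0], "twist": 0, "jaw": 1}, {"slide": [-3.7, -2.9, -1.0], "twist": 0, "jaw": 1}, {"slide": [-3.7, -2.9, -1.0], "twist": 0, "jaw": 1}, {"slide": [-3.7, -2.9, -1.0], "twist": 0, "jaw": 1}, {"slide": [-3.7, -2.9, -1.0], "twist": 0, "jaw": 1}]'

```text
time_s: 1.35
tool_pos: [0.475, 0.2014, 0.3395]
tcp_rot: [0.183, 0.983, -0.0, -0.0]
contact_force: [0.2, 0.6, 0.8]
gripper_width: 0.998
```

Request:
jog_arm --series '[{"slide": [-3.7, -2.9, 0], "twist": 0, "jaw": 1}, {"slide": [-3.7, -2.9, 0], "twist": 0, "jaw": 1}, {"slide": [-3.7, -2.9, 0], "twist": 0, "jaw": 1}, {"slide": [-3.7, -2.9, 0], "twist": 0, "jaw": 1}, {"slide": [-3.7, -2.9, 0], "twist": 0, "jaw": 1}]'

```text
time_s: 1.98
tool_pos: [0.5955, -0.0001, 0.339]
tcp_rot: [0.183, 0.983, 0.0, -0.001]
contact_force: [0.8, 0.7, -0.4]
gripper_width: 1.0
```

Request:
jog_arm --series '[{"slide": [0, 0, 0], "twist": 0.18, "jaw": 1}, {"slide": [0, 0, 0], "twist": 0.18, "jaw": 1}, {"slide": [0, 0, 0], "twist": 0.18, "jaw": 1}, {"slide": [0, 0, 0], "twist": 0.18, "jaw": 1}, {"slide": [0, 0, 0], "twist": 0.18, "jaw": 1}]'

```text
time_s: 2.6
tool_pos: [0.5948, 0.0012, 0.3389]
tcp_rot: [0.595, 0.804, -0.0, -0.001]
contact_force: [-0.2, -0.5, -0.1]
gripper_width: 1.001
```

Request:
jog_arm --series '[{"slide": [0, 0, 0], "twist": 0.18, "jaw": 1}, {"slide": [0, 0, 0], "twist": 0.18, "jaw": 1}, {"slide": [0, 0, 0], "twist": 0, "jaw": 1}, {"slide": [0, 0, 0], "twist": 0, "jaw": 1}, {"slide": [0, 0, 0], "twist": 0, "jaw": 1}]'

```text
time_s: 3.22
tool_pos: [0.5951, 0.001, 0.3394]
tcp_rot: [0.726, 0.687, -0.0, -0.0]
contact_force: [0.2, -0.5, 0.4]
gripper_width: 1.001
```

Run:
```python
from h import *
import pickle
s=bot.observe();print(np.round(s["joint_pos"],2))
im=bot.snapshot("wrist");pickle.dump((s,im),open("w1.pkl","wb"))
cv2.imwrite("pics/w1.png",cv2.resize(im[:,:,::-1],None,fx=1.5,fy=1.5,interpolation=cv2.INTER_CUBIC))
```

```text
[-0.33  0.47  0.48  1.38 -0.21  1.35  0.1 ]
```

View pics/w1.png

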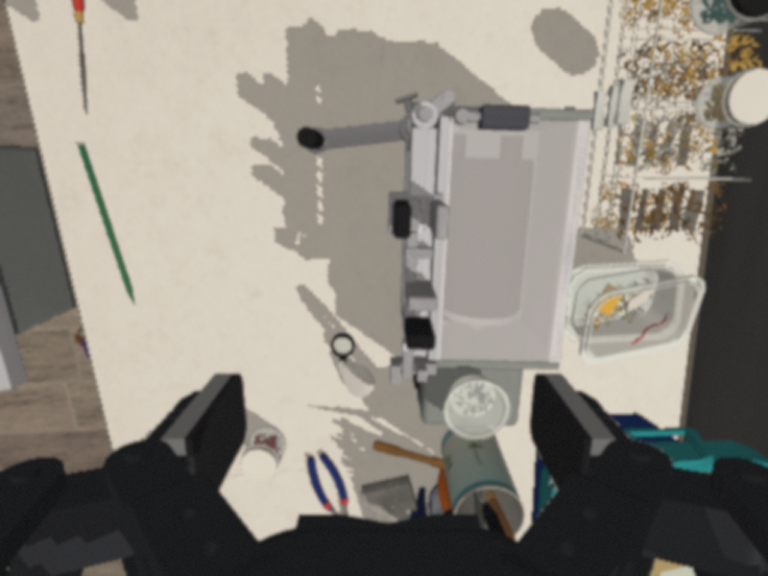

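Run:
```python
from h import *
im=cv2.imread("pics/w1.png")
import pickle
s,i=pickle.load(open("w1.pkl","rb"))
cv2.imwrite("pics/w1z.png",cv2.resize(i[50:275,190:410,::-1],None,fx=2.66,fy=2.66,interpolation=cv2.INTER_CUBIC))
cv2.imwrite("pics/w1zz.png",cv2.resize(i[120:250,250:320,::-1],None,fx=4.5,fy=4.5,interpolation=cv2.INTER_CUBIC))
```

```text
(no output)
```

View pics/w1z.png

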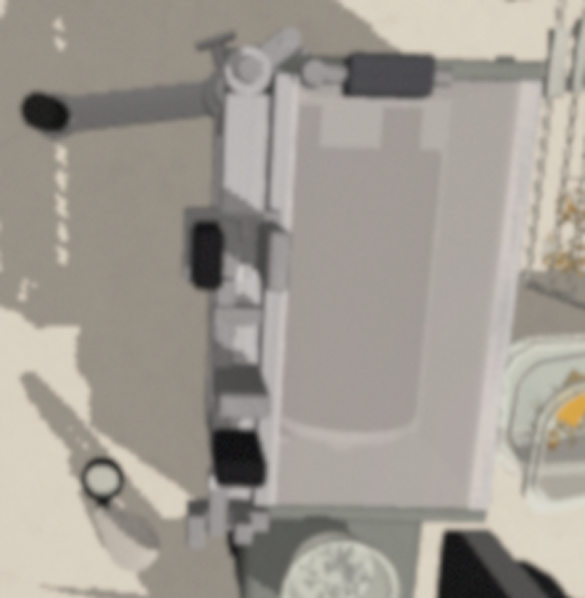

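View pics/w1zz.png

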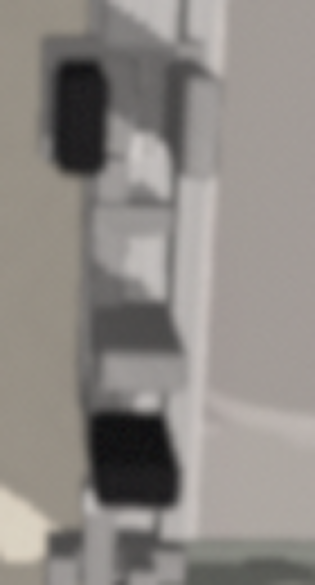

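```bash
cat > fit.py <<'E'
from h import *
import pickle
from scipy.optimize import least_squares
s,i=pickle.load(open("w1.pkl","rb"))
C=cam("wrist",s)
zz=lambda x,y:(250+x/4.5,120+y/4.5)
z=lambda x,y:(190+x/2.66,50+y/2.66)
G=lambda xc,r,h:(-.06+xc,.095-r,.15+h)
obs=[(zz(187,80),G(.006,.057,.05)),(zz(216,80),G(.014,.057,.05)),(zz(215,178),G(.014,.079,.05)),(zz(187,178),G(.006,.079,.05)),
(zz(103,350),G(-.010,.117,.05)),(zz(180,352),G(.010,.117,.05)),(zz(185,393),G(.010,.127,.05)),(zz(105,393),G(-.010,.127,.05)),
(zz(103,503),G(-.010,.155,.05)),(zz(178,503),G(.010,.155,.05)),
(zz(57,172),G(-.021,.079,.05)),(zz(106,172),G(-.010,.079,.05)),
(z(247,68),G(0,0,.0))]
px=np.array([o[0] for o in obs]);P=np.array([o[1] for o in obs])
f=lambda v:(proj(C,t2w(v[:2],v[2],P))-px).ravel()
r=least_squares(f,[.66,0,-.07],loss="soft_l1",f_scale=1)
print(r.x);print(np.round(f(r.x).reshape(-1,2),1))
w=lambda p:t2w(r.x[:2],r.x[2],p)
print("hinge",w(G(0,0,0)),"roof corners px",((proj(C,w([[.0625,.1,.135],[.0625,-.08,.135]]))-[190,50])*2.66).round())
Ct=cam("top");
print("top-cam tab,post,btn px(zoom6)",((proj(Ct,w([G(0,.149,.05),G(0,.122,.05),G(-.0155,.068,.05)]))-[225,120])*6).round())
b=ray(C,z(45,112),.068);print("bumper",b, "topcam",ray(Ct,(225+143/6,120+487/6),.068))
h=w(G(0,0,0))[0]
for q in (b,ray(Ct,(225+143/6,120+487/6),.068)):
  d=q-h;print("r",np.hypot(*d[:2]))
  print("angle from shut dir", (np.arctan2(-np.cos(r.x[2]),np.sin(r.x[2]))-np.arctan2(d[1],d[0])))
np.save("pose.npy",r.x)
E
python3 fit.py
```

```text
[ 6.78631128e-01  3.24472712e-04 -7.41866658e-02]
[[-0.3 -1.9]
 [ 1.8 -1.8]
 [ 0.8 -0.1]
 [-1.4 -0.3]
 [-0.7 -0.3]
 [ 2.5 -0.4]
 [ 0.9  0.2]
 [-1.5 -0.2]
 [-1.8  1.7]
 [ 1.2  2. ]
 [-0.8  0.6]
 [-0.2  0.8]
 [ 0.4  0.3]]
hinge [[0.62583743 0.09951029 0.15      ]] roof corners px [[548.  65.]
 [495. 480.]]
top-cam tab,post,btn px(zoom6) [[410. 289.]
 [359. 284.]
 [255. 301.]]
bumper [0.53309533 0.09250701 0.068     ] topcam [0.52640736 0.09387978 0.068     ]
r 0.0930061438753938
angle from shut dir 1.4212392274738173
r 0.09958936516378408
angle from shut dir 1.4400423122839
```

```bash
cat >> fit.py <<'E'
print("----")
obs2=[(z(535,83),(.0625,.0925,.135))]
for mode in ("f","k1","dz"):
    def pr(v,P):
        f0,cx,cy,T=C
        T=T.copy();k=0
        if mode=="f":f0=f0*(1+v[3])
        if mode=="dz":T[2,3]+=v[3]
        u=(proj((1,0,0,T),P))
        if mode=="k1":u=u*(1+v[3]*(u**2).sum(1,keepdims=True))
        return u*f0+[cx,cy]
    g=lambda v:(pr(v,t2w(v[:2],v[2],P))-px).ravel()
    r=least_squares(g,[.66,0,-.07,0],loss="soft_l1",f_scale=1,x_scale=[.01,.01,.01,.01])
    print(mode,r.x.round(4),r.cost,np.round(g(r.x).reshape(-1,2),1).tolist())
    q=((pr(r.x,t2w(r.x[:2],r.x[2],[[.0625,.1,.135]]))-[190,50])*2.66).round();print(q)
E
python3 fit.py | sed -n '/----/,$p'
```

```text
----
f [ 0.6792  0.0008 -0.074  -0.0213] 10.472757117071406 [[-0.5, -1.1], [1.5, -1.0], [0.5, 0.2], [-1.5, 0.1], [-0.5, -0.8], [2.3, -0.8], [0.7, -0.5], [-1.2, -0.8], [-1.6, 0.5], [1.0, 0.9], [-0.4, 0.9], [0.0, 1.1], [0.3, 2.4]]
[[541.  71.]]
k1 [ 6.786e-01  3.000e-04 -7.460e-02 -2.230e-02] 12.220807949217312 [[-0.3, -1.9], [1.8, -1.8], [0.8, -0.1], [-1.4, -0.3], [-0.7, -0.4], [2.5, -0.5], [0.9, 0.1], [-1.4, -0.2], [-1.8, 1.6], [1.2, 2.0], [-0.8, 0.5], [-0.2, 0.7], [0.3, 0.7]]
[[545.  68.]]
dz [ 0.6791 -0.0011 -0.0739  0.0068] 10.33082490256878 [[-0.5, -1.0], [1.4, -0.9], [0.4, 0.3], [-1.6, 0.1], [-0.5, -0.8], [2.3, -0.9], [0.7, -0.5], [-1.2, -0.8], [-1.6, 0.5], [1.0, 0.8], [-0.4, 0.9], [0.0, 1.1], [0.3, 2.3]]
[[542.  70.]]
```

```bash
cat >> h.py <<'E'
def delta(target,yaw_y):
    s=bot.observe();M=R.from_quat(s["tcp_rot"]).as_matrix()
    d=(np.array(target)-s["tool_pos"])@M
    a=np.arctan2(M[1,1],M[0,1]);tw=-(yaw_y-a);tw=(tw+np.pi)%(2*np.pi)-np.pi
    print("t",s["time_s"],"pos",np.round(s["tool_pos"],4),"slide cm",np.round(d*100,2),"twist",round(tw,3),"force",np.round(s["contact_force"],1),"w",round(s["gripper_width"],3))
E
python3 - <<'E'
from h import *
o=(.679,-.0003,-.074)
t=t2w(o[:2],o[2],[[-.0565,.027,.25]])[0];print(t);delta(t,-.074)
E
```

```text
[0.6246508  0.03080329 0.25      ]
t 3.275 pos [0.5952 0.001  0.3395] slide cm [3.14 2.78 8.95] twist 0.018 force [-0.2 -0.9 -0. ] w 1.0
```

Request:
jog_arm --series '[{"slide": [1.1, 0.9, 2], "twist": 0.018, "jaw": 1}, {"slide": [1.1, 0.9, 2], "twist": 0, "jaw": 1}, {"slide": [1, 1, 2], "twist": 0, "jaw": 1}, {"slide": [0, 0, 2.9], "twist": 0, "jaw": 1}, {"slide": [0, 0, 0], "twist": 0, "jaw": 1}]' --grip_force 30

```text
time_s: 3.9
tool_pos: [0.6237, 0.0322, 0.2465]
tcp_rot: [0.733, 0.68, -0.003, -0.002]
contact_force: [-0.7, 0.2, 0.3]
gripper_width: 1.0
```

Run:
```python
from h import *
import pickle
o=(.679,-.0003,-.074)
t=t2w(o[:2],o[2],[[-.0565,.027,.168]])[0];delta(t,-.074)
s=bot.observe()
im=bot.snapshot("wrist");pickle.dump((s,im),open("w2.pkl","wb"))
C=cam("wrist",s);im=im[:,:,::-1].copy()
im=cv2.resize(im,None,fx=1.5,fy=1.5,interpolation=cv2.INTER_CUBIC)
G=lambda xc,r,h:(-.06+xc,.095-r,.15+h)
for p in proj(C,t2w(o[:2],o[2],[G(a,b,.05) for a in(.006,.014,-.021,-.01) for b in (.057,.079)]+[G(a,b,.05) for a in (-.01,.01) for b in (.117,.127,.143,.155)])):
    cv2.circle(im,tuple(np.round((p+.5)*1.5).astype(int)),2,(0,0,255),-1)
cv2.imwrite("pics/w2.png",im)
```

```text
t 3.9 pos [0.6237 0.0322 0.2465] slide cm [-0.12  0.16  7.85] twist -0.0 force [-0.7  0.2  0.3] w 1.0
```

View pics/w2.png

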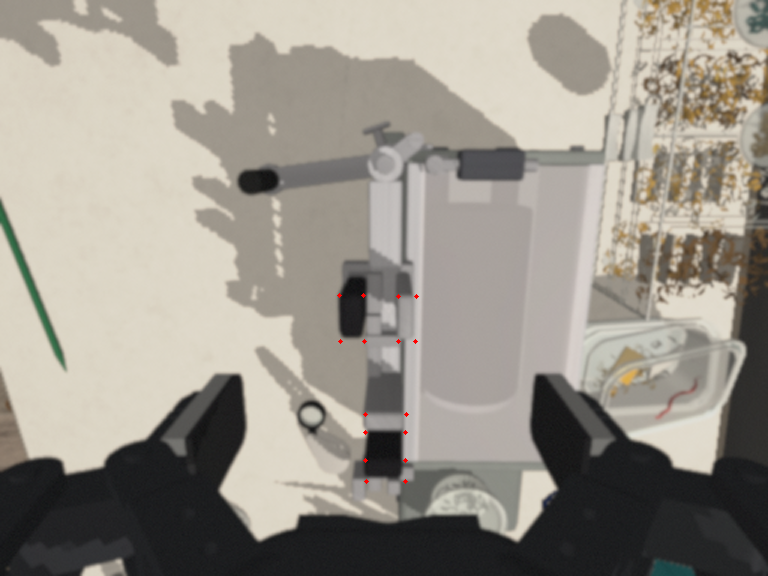

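Request:
jog_arm --series '[{"slide": [0, 0.1, 2], "twist": 0, "jaw": 1}, {"slide": [0, 0, 2], "twist": 0, "jaw": 1}, {"slide": [0, 0, 2], "twist": 0, "jaw": 1}, {"slide": [0, 0, 1.5], "twist": 0, "jaw": 1}, {"slide": [0, 0, 0], "twist": 0, "jaw": 1}]'

```text
time_s: 4.58
tool_pos: [0.6261, 0.0311, 0.175]
tcp_rot: [0.733, 0.68, -0.0, -0.0]
contact_force: [0.1, 0.7, 0.9]
gripper_width: 1.0
```

Run:
```python
from h import *
o=(.679,.0005,-.074)
t=t2w(o[:2],o[2],[[-.0565,.027,.168]])[0];delta(t,-.074)
print(R.from_quat(bot.observe()["tcp_rot"]).as_matrix().round(3))
```

```text
t 4.575 pos [0.6261 0.0311 0.175 ] slide cm [ 0.04 -0.15  0.7 ] twist -0.001 force [0.1 0.7 0.9] w 1.0
[[ 0.075  0.997 -0.001]
 [ 0.997 -0.075 -0.   ]
 [-0.    -0.001 -1.   ]]
```

Request:
jog_arm --series '[{"slide": [0, -0.15, 0.7], "twist": 0, "jaw": 1}, {"slide": [0, 0, 0], "twist": 0, "jaw": 0.6}, {"slide": [0, 0, 0], "twist": 0, "jaw": 0.5}, {"slide": [0, 0, 0], "twist": 0, "jaw": 0.4}, {"slide": [0, 0, 0], "twist": 0, "jaw": 0.3}]'

```text
time_s: 5.2
tool_pos: [0.6238, 0.0312, 0.1685]
tcp_rot: [0.733, 0.68, -0.001, -0.001]
contact_force: [-2.7, 1.2, 2.3]
gripper_width: 0.301
```

Request:
jog_arm --series '[{"slide": [0, 0, 0], "twist": 0, "jaw": 0.25}, {"slide": [0, 0, 0], "twist": 0, "jaw": 0.2}, {"slide": [0, 0, 0], "twist": 0, "jaw": 0.15}, {"slide": [0, 0, 0], "twist": 0, "jaw": 0.15}, {"slide": [0, 0, 0], "twist": 0, "jaw": 0.15}]'

```text
time_s: 5.82
tool_pos: [0.6249, 0.0311, 0.1689]
tcp_rot: [0.733, 0.68, 0.0, 0.0]
contact_force: [-3.8, 0.0, 4.6]
gripper_width: 0.227
```

Run:
```python
from h import *
s=bot.observe();print(s["gripper_width"]*85,s["contact_force"],s["wrist_torque"],s["tool_pos"])
im=bot.snapshot("wrist")
cv2.imwrite("pics/w3.png",cv2.resize(im[100:384,100:420,::-1],None,fx=2,fy=2))
```

```text
19.32483308774474 [-3.77366425  0.0442976   4.61020688] [ 0.06047886  0.98044675 -0.02371962] [0.62491639 0.03106076 0.16890327]
```

View pics/w3.png

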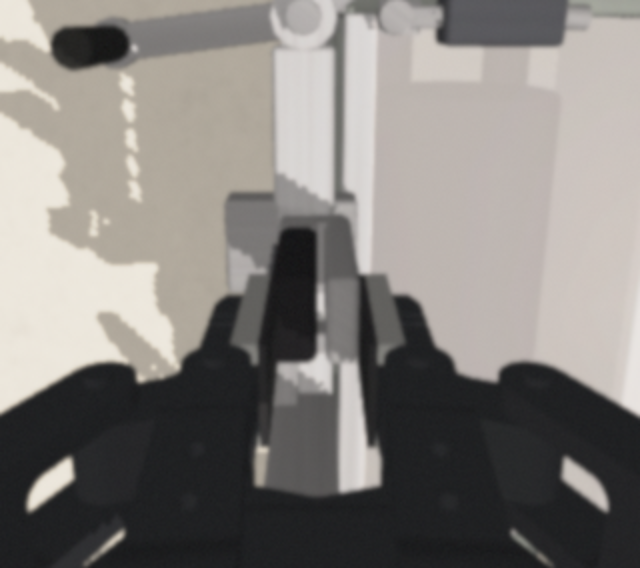

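Request:
jog_arm --series '[{"slide": [0, 0, 0], "twist": 0, "jaw": 0.6}, {"slide": [0, 0, 0], "twist": 0, "jaw": 0.8}, {"slide": [0, 0, -3], "twist": 0, "jaw": 0.8}, {"slide": [0, 0, -4], "twist": 0, "jaw": 0.9}, {"slide": [0, 0, -4], "twist": -0.17, "jaw": 0.9}]'

```text
time_s: 6.5
tool_pos: [0.6254, 0.0312, 0.2793]
tcp_rot: [0.671, 0.741, 0.0, 0.001]
contact_force: [0.6, -0.8, 0.9]
gripper_width: 0.899
```

Request:
jog_arm --series '[{"slide": [0, 0, 0], "twist": -0.18, "jaw": 0.9}, {"slide": [0, 0, 0], "twist": -0.18, "jaw": 0.9}, {"slide": [0, 0, 0], "twist": -0.18, "jaw": 0.9}, {"slide": [0, 0, 0], "twist": -0.18, "jaw": 0.9}, {"slide": [0, 0, 0], "twist": -0.18, "jaw": 0.9}]'

```text
time_s: 7.12
tool_pos: [0.6255, 0.031, 0.2783]
tcp_rot: [0.281, 0.96, 0.0, 0.001]
contact_force: [-0.3, -0.2, 0.1]
gripper_width: 0.901
```

Request:
jog_arm --series '[{"slide": [0, 0, 0], "twist": -0.18, "jaw": 0.9}, {"slide": [0, 0, 0], "twist": -0.18, "jaw": 0.9}, {"slide": [0, 0, 0], "twist": -0.14, "jaw": 0.9}, {"slide": [0, 0, 0], "twist": 0, "jaw": 0.9}, {"slide": [0, 0, 0], "twist": 0, "jaw": 0.9}]'

```text
time_s: 7.75
tool_pos: [0.6251, 0.031, 0.2784]
tcp_rot: [0.039, 0.999, -0.0, 0.0]
contact_force: [-0.6, 0.1, 0.2]
gripper_width: 0.896
```

Run:
```python
from h import *
o=(.679,.0005,-.074)
t=t2w(o[:2],o[2],[[-.06,.095-.129,.26]])[0];print(t);delta(t,np.pi/2-.074)
s=bot.observe();print(s["joint_pos"].round(2) if hasattr(s["joint_pos"],'round') else s["joint_pos"])
C=cam("wrist",s);im=bot.snapshot("wrist")
im=cv2.resize(im[:,:,::-1],None,fx=1.5,fy=1.5,interpolation=cv2.INTER_CUBIC)
G=lambda xc,r,h:(-.06+xc,.095-r,.15+h)
for p in proj(C,t2w(o[:2],o[2],[G(a,b,.05) for a in(.006,.014,-.007,.004) for b in (.057,.079)]+[G(a,b,.05) for a in (-.01,.01) for b in (.117,.127,.143,.155)])):
    cv2.circle(im,tuple(np.round((p+.5)*1.5).astype(int)),2,(0,0,255),-1)
cv2.imwrite("pics/w4.png",im)
```

```text
[ 0.6166505 -0.028971   0.26     ]
t 7.75 pos [0.6251 0.031  0.2784] slide cm [ 0.38 -6.04  1.84] twist -0.004 force [-0.6  0.1  0.2] w 0.896
[-0.12  0.52  0.06  1.39 -0.03  1.22  1.44]
```

View pics/w4.png

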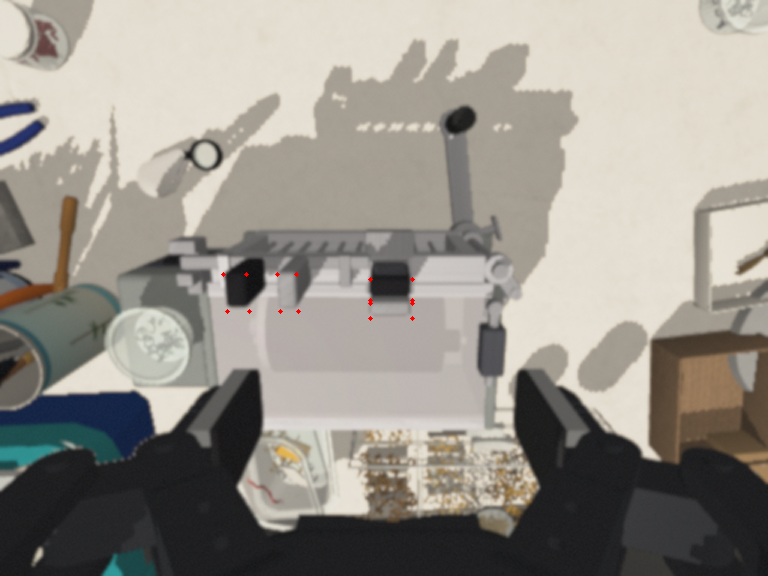

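Request:
jog_arm --series '[{"slide": [0.4, -3, 0], "twist": 0, "jaw": 0.69}, {"slide": [0, -3, 1], "twist": 0, "jaw": 0.69}, {"slide": [0, 0, 1], "twist": 0, "jaw": 0.69}, {"slide": [0, 0, 2], "twist": 0, "jaw": 0.69}, {"slide": [0, 0, 0], "twist": 0, "jaw": 0.69}]'

```text
time_s: 8.43
tool_pos: [0.6152, -0.0269, 0.2367]
tcp_rot: [0.037, 0.999, 0.0, -0.002]
contact_force: [-0.6, -0.0, 0.6]
gripper_width: 0.692
```

Run:
```python
from h import *
o=(.6775,.0005,-.074)
t=t2w(o[:2],o[2],[[-.06,.095-.130,.170]])[0];print(t);delta(t,np.pi/2-.074)
s=bot.observe()
C=cam("wrist",s);im=bot.snapshot("wrist")
im=cv2.resize(im[:,:,::-1],None,fx=1.5,fy=1.5,interpolation=cv2.INTER_CUBIC)
G=lambda xc,r,h:(-.06+xc,.095-r,.15+h)
for p in proj(C,t2w(o[:2],o[2],[G(a,b,.05) for a in(.006,.014,-.007,.004) for b in (.057,.079)]+[G(a,b,.05) for a in (-.01,.01) for b in (.117,.127,.143,.155)])):
    cv2.circle(im,tuple(np.round((p+.5)*1.5).astype(int)),2,(0,0,255),-1)
cv2.imwrite("pics/w5.png",im)
```

```text
[ 0.61507657 -0.02996826  0.17      ]
t 8.425 pos [ 0.6152 -0.0269  0.2367] slide cm [-0.04 -0.31  6.67] twist -0.001 force [-0.6 -0.   0.6] w 0.692
```

View pics/w5.png

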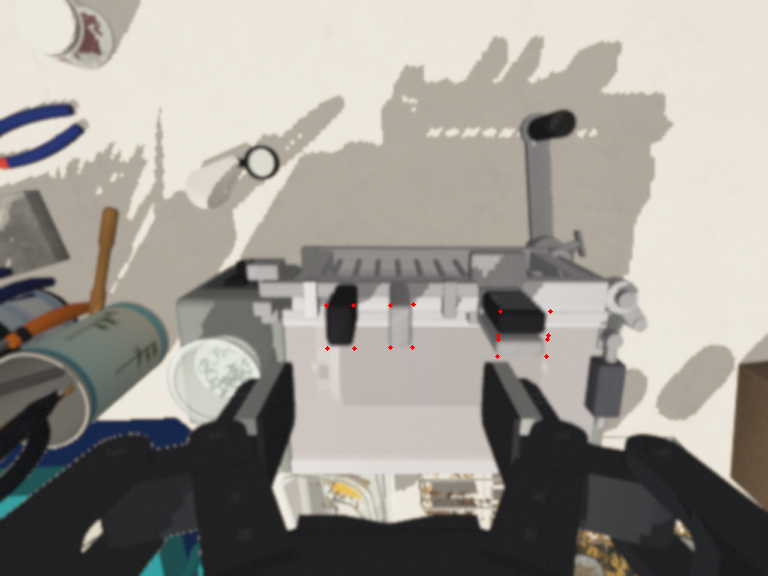

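Request:
jog_arm --series '[{"slide": [0, -0.3, 1], "twist": 0, "jaw": 0.7}, {"slide": [0, 0, 1.5], "twist": 0, "jaw": 0.7}, {"slide": [0, 0, 1], "twist": 0, "jaw": 0.7}, {"slide": [0, 0, 0], "twist": 0, "jaw": 0.7}, {"slide": [0, 0, 0], "twist": 0, "jaw": 0.7}]'

```text
time_s: 9.1
tool_pos: [0.6163, -0.0314, 0.2037]
tcp_rot: [0.038, 0.999, -0.0, 0.0]
contact_force: [-0.0, 0.1, 0.8]
gripper_width: 0.696
```

Run:
```python
from h import *
o=(.6775,.0005,-.074)
t=t2w(o[:2],o[2],[[-.06,.095-.130,.170]])[0];print(t);delta(t,np.pi/2-.074)
im=bot.snapshot("wrist")
cv2.imwrite("pics/w6.png",cv2.resize(im[150:384,130:450,::-1],None,fx=2.4,fy=2.4,interpolation=cv2.INTER_CUBIC))
```

```text
[ 0.61507657 -0.02996826  0.17      ]
t 9.1 pos [ 0.6163 -0.0314  0.2037] slide cm [0.14 0.14 3.37] twist -0.002 force [-0.   0.1  0.8] w 0.696
```

View pics/w6.png

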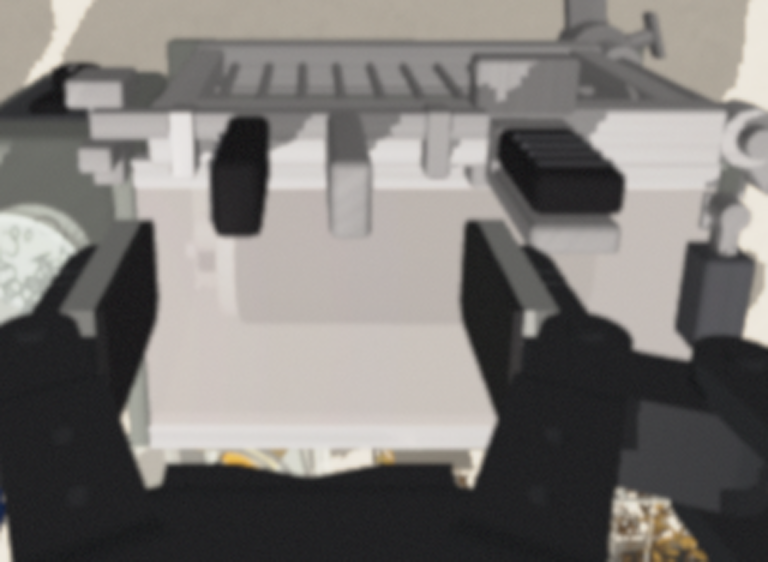

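Request:
jog_arm --series '[{"slide": [0.1, 0.05, 0.8], "twist": 0, "jaw": 0.68}, {"slide": [0, 0, 0.8], "twist": 0, "jaw": 0.68}, {"slide": [0, 0, 0], "twist": 0, "jaw": 0.68}, {"slide": [0, 0, 0], "twist": 0, "jaw": 0.68}, {"slide": [0, 0, 0], "twist": 0, "jaw": 0.68}]'

```text
time_s: 9.78
tool_pos: [0.6153, -0.0309, 0.1878]
tcp_rot: [0.038, 0.999, -0.0, 0.0]
contact_force: [0.5, 0.7, 1.5]
gripper_width: 0.68
```

Request:
jog_arm --series '[{"slide": [0, 0, 0.8], "twist": 0, "jaw": 0.68}, {"slide": [0, 0, 0.8], "twist": 0, "jaw": 0.68}, {"slide": [0, 0, 0.1], "twist": 0, "jaw": 0.68}, {"slide": [0, 0, 0], "twist": 0, "jaw": 0.68}, {"slide": [0, 0, 0], "twist": 0, "jaw": 0.68}]'

```text
time_s: 10.4
tool_pos: [0.6153, -0.0309, 0.1707]
tcp_rot: [0.038, 0.999, -0.0, 0.0]
contact_force: [-0.4, -0.1, 0.2]
gripper_width: 0.678
```

Run:
```python
from h import *
o=(.6775,.0005,-.074)
t=t2w(o[:2],o[2],[[-.06,.095-.130,.170]])[0];print(t);delta(t,np.pi/2-.074)
im=bot.snapshot("wrist")
cv2.imwrite("pics/w7.png",cv2.resize(im[150:384,130:450,::-1],None,fx=2.4,fy=2.4,interpolation=cv2.INTER_CUBIC))
```

```text
[ 0.61507657 -0.02996826  0.17      ]
t 10.4 pos [ 0.6153 -0.0309  0.1707] slide cm [0.03 0.09 0.07] twist -0.002 force [-0.4 -0.1  0.2] w 0.678
```

View pics/w7.png

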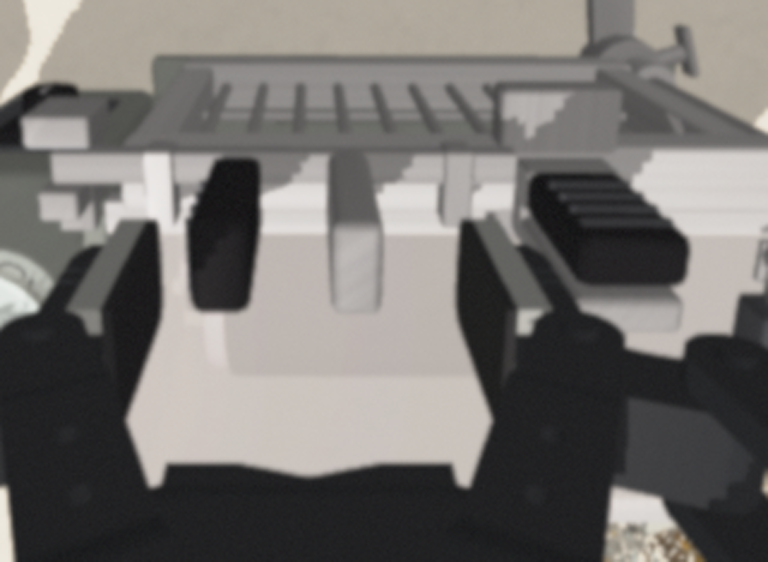

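Request:
jog_arm --series '[{"slide": [0, 0.1, 0], "twist": 0, "jaw": 0.5}, {"slide": [0, 0, 0], "twist": 0, "jaw": 0.4}, {"slide": [0, 0, 0], "twist": 0, "jaw": 0.3}, {"slide": [0, 0, 0], "twist": 0, "jaw": 0.2}, {"slide": [0, 0, 0], "twist": 0, "jaw": 0.15}]' --grip_force 50

```text
time_s: 11.08
tool_pos: [0.6161, -0.0277, 0.1723]
tcp_rot: [0.037, 0.999, 0.002, 0.001]
contact_force: [-1.4, 2.0, 7.4]
gripper_width: 0.24
```

Run:
```python
from h import *
o=(.6775,.0005,-.074)
t=t2w(o[:2],o[2],[[-.06,.095-.129,.170]])[0];print(t);delta(t,np.pi/2-.074)
s=bot.observe();print(s["gripper_width"]*85,s["wrist_torque"])
im=bot.snapshot("wrist")
cv2.imwrite("pics/w8.png",cv2.resize(im[150:384,130:450,::-1],None,fx=2.4,fy=2.4,interpolation=cv2.INTER_CUBIC))
```

```text
[ 0.6151505 -0.028971   0.17     ]
t 11.075 pos [ 0.6161 -0.0277  0.1723] slide cm [ 0.08 -0.14  0.23] twist -0.001 force [-1.4  2.   7.4] w 0.24
20.426674181796823 [ 0.01012233  0.24064293 -0.02360107]
```

View pics/w8.png

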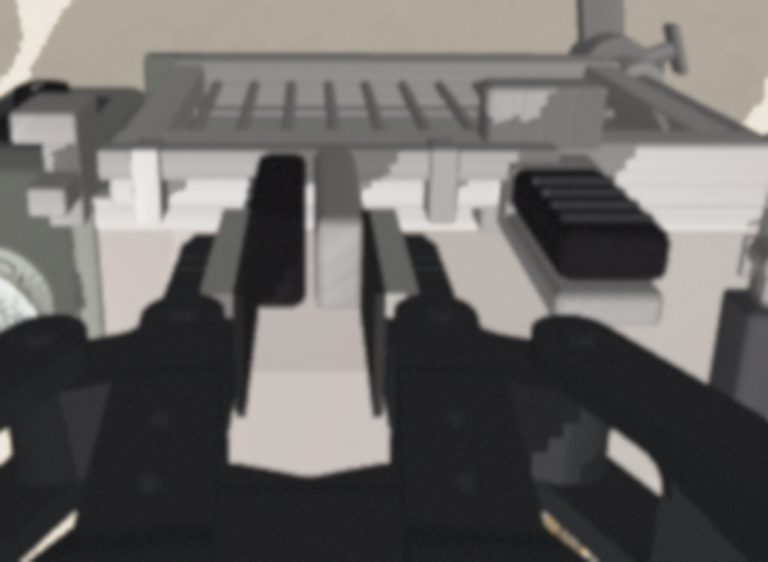

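Request:
jog_arm --series '[{"slide": [0.5, 0.01, -0.1], "twist": 0.04, "jaw": 0.15}, {"slide": [0.77, 0.02, 0], "twist": 0.06, "jaw": 0.15}, {"slide": [0.77, 0.02, 0], "twist": 0.06, "jaw": 0.15}, {"slide": [0.77, 0.02, 0], "twist": 0.06, "jaw": 0.15}, {"slide": [0, 0, 0], "twist": 0, "jaw": 0.15}]'

```text
time_s: 11.75
tool_pos: [0.5887, -0.0225, 0.1723]
tcp_rot: [0.147, 0.989, 0.001, 0.001]
contact_force: [2.7, 3.1, 4.1]
gripper_width: 0.236
```

```bash
cat >> h.py <<'E'
def gate():
    s=bot.observe();M=R.from_quat(s["tcp_rot"]).as_matrix();yaw=-.074
    H=t2w((.6775,.0005),yaw,[[-.06,.095,.17]])[0]
    d=s["tool_pos"]-H
    sh=np.arctan2(-np.cos(yaw),np.sin(yaw))
    th=(sh-np.arctan2(d[1],d[0]))%(2*np.pi)
    th2=(sh-np.arctan2(-M[1,1],-M[0,1]))%(2*np.pi)
    print("t",round(s["time_s"],2),"theta pos",th.round(3),"theta tool",th2.round(3),"r",np.hypot(*d[:2]).round(4),"F tool",(M.T@s["contact_force"]).round(1),"tau",np.round(s["wrist_torque"],2),"w",s["gripper_width"],"z",s["tool_pos"][2])
E
python3 - <<'E'
from h import *
gate()
im=bot.snapshot("wrist")
cv2.imwrite("pics/w9.png",cv2.resize(im[:,:,::-1],None,fx=1.5,fy=1.5,interpolation=cv2.INTER_CUBIC))
E
```

```text
t 11.75 theta pos 0.213 theta tool 0.22 r 0.1274 F tool [-1.6  3.8 -4. ] tau [ 0.45 -0.43 -0.03] w 0.23643757261403178 z 0.1722858747440119
```

View pics/w9.png

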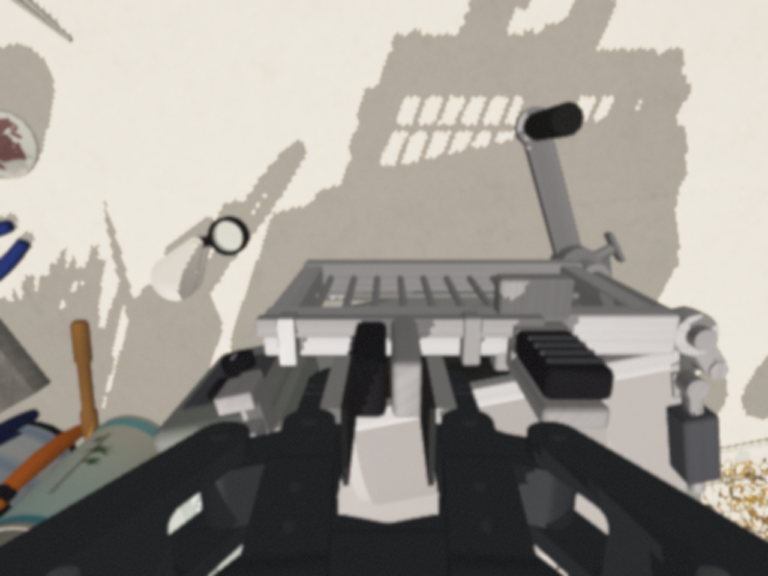

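Request:
jog_arm --series '[{"slide": [0.77, 0.03, 0], "twist": 0.06, "jaw": 0.15}, {"slide": [0.77, 0.03, 0], "twist": 0.06, "jaw": 0.15}, {"slide": [0.77, 0.03, 0], "twist": 0.06, "jaw": 0.15}, {"slide": [0.77, 0.02, 0], "twist": 0.06, "jaw": 0.15}, {"slide": [0.77, 0.02, 0], "twist": 0.06, "jaw": 0.15}]'

```text
time_s: 12.42
tool_pos: [0.5581, -0.0083, 0.1724]
tcp_rot: [0.293, 0.956, 0.001, 0.006]
contact_force: [10.2, -0.4, -2.8]
gripper_width: 0.235
```

```bash
python3 -c "
from h import *
gate()"
```

```text
t 12.43 theta pos 0.479 theta tool 0.52 r 0.1269 F tool [-8.7  5.4  3. ] tau [-0.32 -2.1   0.61] w 0.23479092756848502 z 0.17241179106006366
```

Request:
jog_arm --series '[{"slide": [0.77, 0.03, 0], "twist": 0.06, "jaw": 0.15}, {"slide": [0.77, 0.03, 0], "twist": 0.06, "jaw": 0.15}, {"slide": [0.77, 0.03, 0], "twist": 0.06, "jaw": 0.15}, {"slide": [0.77, 0.03, 0], "twist": 0.06, "jaw": 0.15}, {"slide": [0.77, 0.03, 0], "twist": 0.06, "jaw": 0.15}]' --grip_force 70

```text
time_s: 13.05
tool_pos: [0.5272, 0.0188, 0.1724]
tcp_rot: [0.433, 0.901, 0.001, 0.002]
contact_force: [3.2, 2.5, 3.9]
gripper_width: 0.22
```

Run:
```python
from h import *
gate()
im=bot.snapshot("wrist")
cv2.imwrite("pics/w10.png",cv2.resize(im[:,:,::-1],None,fx=1.5,fy=1.5,interpolation=cv2.INTER_CUBIC))
```

```text
t 13.05 theta pos 0.804 theta tool 0.822 r 0.1266 F tool [-0.1  4.  -3.9] tau [ 0.35 -0.51  0.19] w 0.21951460413256155 z 0.17235859686468635
```

View pics/w10.png

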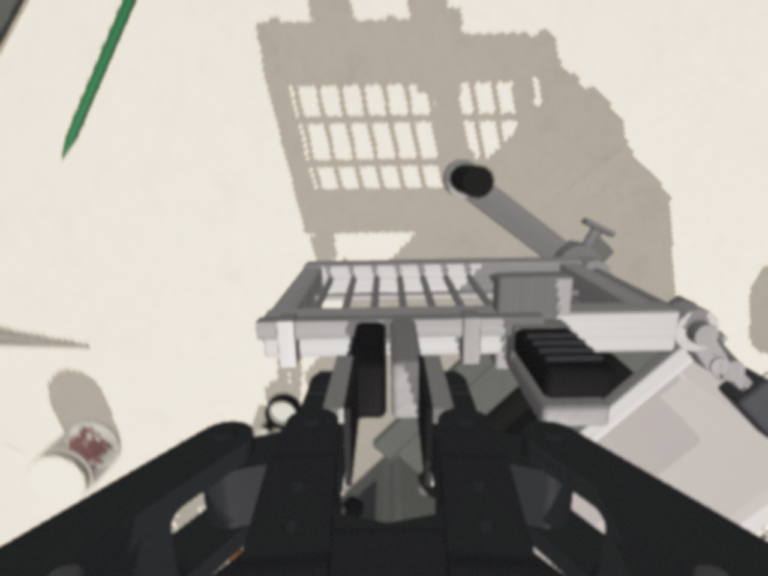

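Request:
jog_arm --series '[{"slide": [0.77, 0.03, 0], "twist": 0.06, "jaw": 0.15}, {"slide": [0.77, 0.03, 0], "twist": 0.06, "jaw": 0.15}, {"slide": [0.77, 0.03, 0], "twist": 0.06, "jaw": 0.15}, {"slide": [0.77, 0.03, 0], "twist": 0.06, "jaw": 0.15}, {"slide": [0.64, 0.03, 0], "twist": 0.05, "jaw": 0.15}]'

```text
time_s: 13.72
tool_pos: [0.5084, 0.0502, 0.1724]
tcp_rot: [0.559, 0.829, 0.001, 0.002]
contact_force: [2.5, 0.5, 5.7]
gripper_width: 0.217
```

Run:
```python
from h import *
gate()
im=bot.snapshot("wrist")
cv2.imwrite("pics/w11.png",cv2.resize(im[:,:,::-1],None,fx=1.5,fy=1.5,interpolation=cv2.INTER_CUBIC))
```

```text
t 13.72 theta pos 1.094 theta tool 1.111 r 0.1263 F tool [-0.4  2.5 -5.7] tau [-0.03 -0.37  0.31] w 0.21719798696309936 z 0.17238302291145324
```

View pics/w11.png

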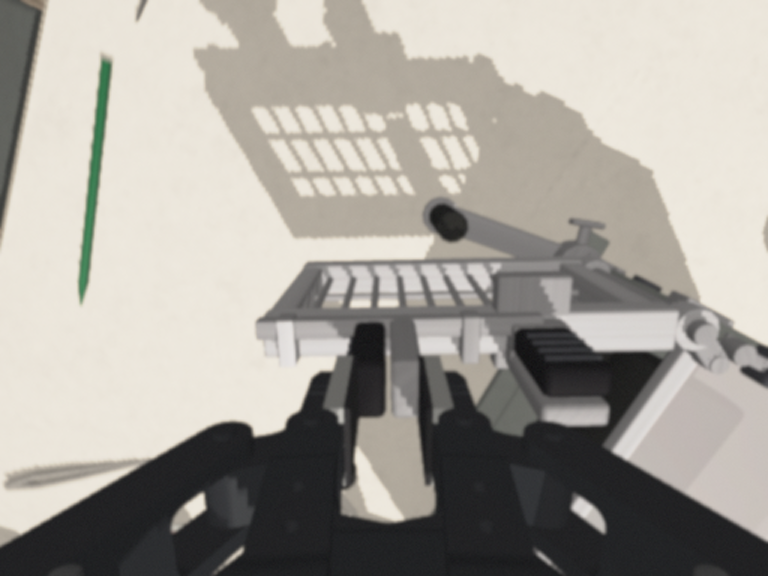

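Request:
jog_arm --series '[{"slide": [0.26, 0.01, 0], "twist": 0.02, "jaw": 0.15}, {"slide": [0.26, 0.01, 0], "twist": 0.02, "jaw": 0.15}, {"slide": [0.26, 0.01, 0], "twist": 0.02, "jaw": 0.15}, {"slide": [0, 0, 0], "twist": 0, "jaw": 0.15}, {"slide": [0, 0, 0], "twist": 0, "jaw": 0.15}]'

```text
time_s: 14.4
tool_pos: [0.5057, 0.0573, 0.1724]
tcp_rot: [0.583, 0.813, 0.001, 0.001]
contact_force: [1.5, 1.1, 5.6]
gripper_width: 0.22
```

Run:
```python
from h import *
gate()
im=bot.snapshot("wrist")
cv2.imwrite("pics/w12.png",cv2.resize(im[110:220,250:400,::-1],None,fx=4,fy=4,interpolation=cv2.INTER_CUBIC))
```

```text
t 14.4 theta pos 1.154 theta tool 1.17 r 0.1263 F tool [ 0.5  1.8 -5.6] tau [-0.04 -0.22  0.29] w 0.21959535193387833 z 0.17238625574050556
```

View pics/w12.png

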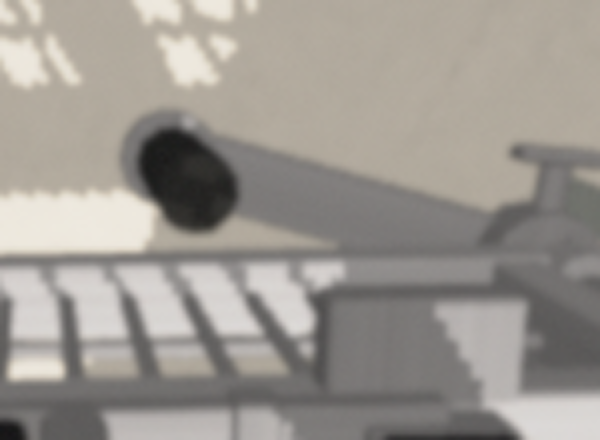

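Request:
jog_arm --series '[{"slide": [0.26, 0.01, 0], "twist": 0.02, "jaw": 0.15}, {"slide": [0.26, 0.01, 0], "twist": 0.02, "jaw": 0.15}, {"slide": [0, 0, 0], "twist": 0, "jaw": 0.15}, {"slide": [0, 0, 0], "twist": 0, "jaw": 0.15}, {"slide": [0, 0, 0], "twist": 0, "jaw": 0.15}]'

```text
time_s: 15.08
tool_pos: [0.5041, 0.0621, 0.1724]
tcp_rot: [0.599, 0.801, 0.0, 0.001]
contact_force: [2.0, -0.2, 6.2]
gripper_width: 0.218
```

Run:
```python
from h import *
gate()
im=bot.snapshot("wrist")
cv2.imwrite("pics/w13.png",cv2.resize(im[110:220,250:400,::-1],None,fx=4,fy=4,interpolation=cv2.INTER_CUBIC))
```

```text
t 15.07 theta pos 1.195 theta tool 1.21 r 0.1263 F tool [-0.7  1.8 -6.2] tau [-0.08 -0.14  0.29] w 0.21777530584415675 z 0.17239388678922252
```

View pics/w13.png

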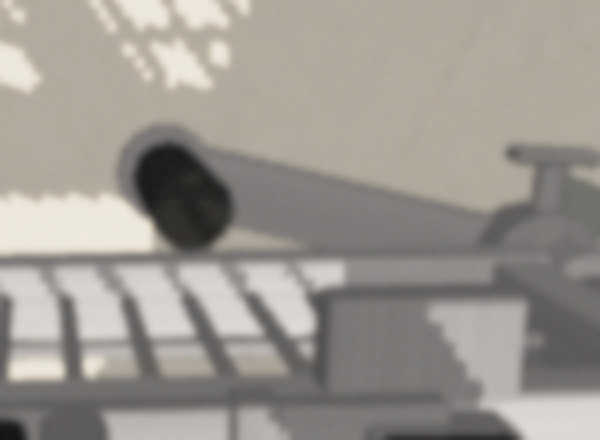

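Request:
jog_arm --series '[{"slide": [0.13, 0, 0], "twist": 0.01, "jaw": 0.15}, {"slide": [0.13, 0, 0], "twist": 0.01, "jaw": 0.15}, {"slide": [0, 0, 0], "twist": 0, "jaw": 0.15}, {"slide": [0, 0, 0], "twist": 0, "jaw": 0.15}, {"slide": [0, 0, 0], "twist": 0, "jaw": 0.15}]'

```text
time_s: 15.75
tool_pos: [0.5034, 0.0645, 0.1724]
tcp_rot: [0.607, 0.795, 0.0, 0.001]
contact_force: [2.0, -0.4, 6.9]
gripper_width: 0.216
```

Run:
```python
from h import *
gate()
```

```text
t 15.75 theta pos 1.215 theta tool 1.23 r 0.1263 F tool [-0.9  1.9 -6.9] tau [-0.13 -0.18  0.33] w 0.21595032932534225 z 0.17238723890956584
```

Request:
jog_arm --series '[{"slide": [0.13, 0, 0], "twist": 0.01, "jaw": 0.15}, {"slide": [0, 0, 0], "twist": 0, "jaw": 0.15}, {"slide": [0, 0, 0], "twist": 0, "jaw": 0.15}, {"slide": [0, 0, 0], "twist": 0, "jaw": 0.15}, {"slide": [0, 0, 0], "twist": 0, "jaw": 0.15}]'

```text
time_s: 16.38
tool_pos: [0.503, 0.0657, 0.1724]
tcp_rot: [0.611, 0.792, 0.0, 0.001]
contact_force: [2.0, 0.4, 6.8]
gripper_width: 0.225
```

Run:
```python
from h import *
gate()
im=bot.snapshot("wrist")
cv2.imwrite("pics/w14.png",cv2.resize(im[110:220,250:400,::-1],None,fx=4,fy=4,interpolation=cv2.INTER_CUBIC))
```

```text
t 16.38 theta pos 1.225 theta tool 1.24 r 0.1263 F tool [-0.1  2.  -6.8] tau [-0.18 -0.13  0.3 ] w 0.22488852510416107 z 0.17236352044587863
```

View pics/w14.png

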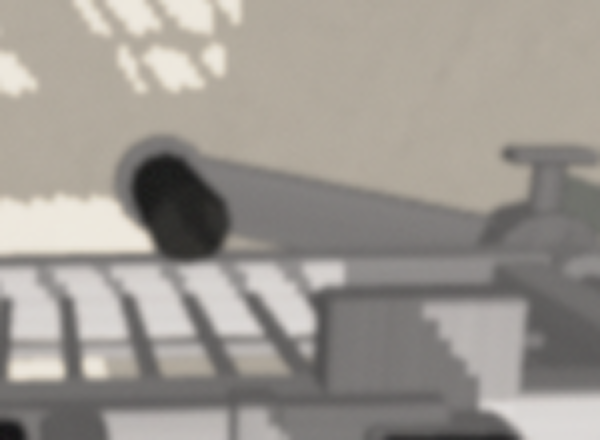

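Request:
jog_arm --series '[{"slide": [0.13, 0, 0], "twist": 0.01, "jaw": 0.15}, {"slide": [0, 0, 0], "twist": 0, "jaw": 0.15}, {"slide": [0, 0, 0], "twist": 0, "jaw": 0.15}, {"slide": [0, 0, 0], "twist": 0, "jaw": 0.15}, {"slide": [0, 0, 0], "twist": 0, "jaw": 0.15}]'

```text
time_s: 17.05
tool_pos: [0.5027, 0.067, 0.1724]
tcp_rot: [0.615, 0.789, 0.0, 0.001]
contact_force: [1.2, -0.1, 7.0]
gripper_width: 0.221
```

```bash
python3 -c "
from h import *
gate()"
```

```text
t 17.05 theta pos 1.235 theta tool 1.25 r 0.1263 F tool [-0.4  1.1 -7. ] tau [-0.12 -0.14  0.3 ] w 0.2210121806790947 z 0.1723836487046645
```

Request:
jog_arm --series '[{"slide": [0.13, 0, 0], "twist": 0.01, "jaw": 0.15}, {"slide": [0, 0, 0], "twist": 0, "jaw": 0.15}, {"slide": [0, 0, 0], "twist": 0, "jaw": 0.15}, {"slide": [0, 0, 0], "twist": 0, "jaw": 0.15}, {"slide": [0, 0, 0], "twist": 0, "jaw": 0.15}]'

```text
time_s: 17.68
tool_pos: [0.5024, 0.0682, 0.1724]
tcp_rot: [0.619, 0.786, 0.0, 0.001]
contact_force: [1.7, -0.4, 6.6]
gripper_width: 0.221
```

```bash
python3 -c "
from h import *
gate()"
```

```text
t 17.68 theta pos 1.245 theta tool 1.26 r 0.1263 F tool [-0.8  1.6 -6.6] tau [-0.13 -0.13  0.31] w 0.22050731199992746 z 0.1723836563358385
```

Request:
jog_arm --series '[{"slide": [0.13, 0, 0], "twist": 0.01, "jaw": 0.15}, {"slide": [0, 0, 0], "twist": 0, "jaw": 0.15}, {"slide": [0, 0, 0], "twist": 0, "jaw": 0.15}, {"slide": [0, 0, 0], "twist": 0, "jaw": 0.15}, {"slide": [0, 0, 0], "twist": 0, "jaw": 0.15}]'

```text
time_s: 18.3
tool_pos: [0.502, 0.0694, 0.1724]
tcp_rot: [0.623, 0.782, 0.0, 0.001]
contact_force: [1.5, -0.4, 6.2]
gripper_width: 0.218
```

Run:
```python
from h import *
gate()
im=bot.snapshot("wrist")
cv2.imwrite("pics/w15.png",cv2.resize(im[110:220,250:400,::-1],None,fx=4,fy=4,interpolation=cv2.INTER_CUBIC))
im=bot.snapshot("top")
cv2.imwrite("pics/t15.png",cv2.resize(im[130:230,200:340,::-1],None,fx=5,fy=5,interpolation=cv2.INTER_CUBIC))
```

```text
t 18.3 theta pos 1.255 theta tool 1.27 r 0.1263 F tool [-0.7  1.4 -6.2] tau [-0.1  -0.12  0.29] w 0.21829061379421288 z 0.17238201704763856
```

View pics/w15.png

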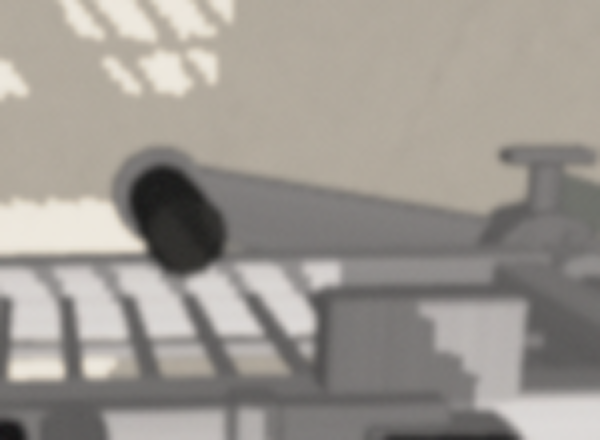

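View pics/t15.png

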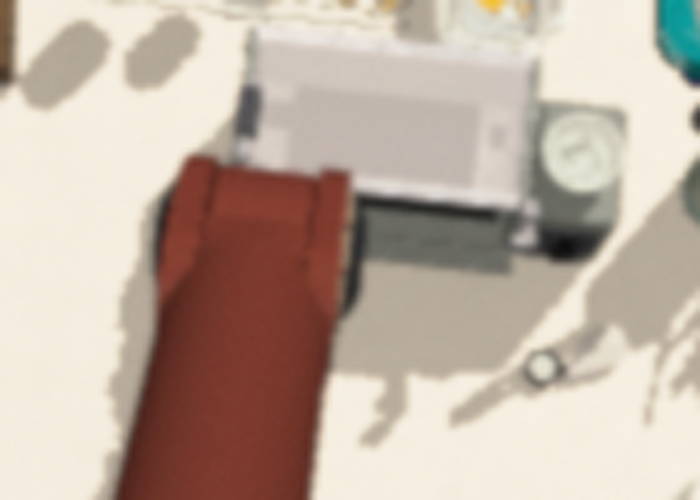

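Run:
```python
from h import *
s=bot.observe();C=cam("wrist",s)
M=R.from_quat(s["tcp_rot"]).as_matrix()
H=t2w((.6775,.0005),-.074,[[-.06,.095,.17]])[0]
for p in ((188,245),(186,250),(190,240)):
    b=ray(C,(250+p[0]/4,110+p[1]/4),.068);d=(b-H)@M
    print(b.round(4),"along",-d[1].round(4),"front",d[0].round(4), "tool front", ((s["tool_pos"]-H)@M).round(4))
```

```text
[0.5299 0.0925 0.068 ] along 0.0942 front 0.0144 tool front [-0.0019 -0.1263 -0.0026]
[0.5298 0.0913 0.068 ] along 0.0946 front 0.0133 tool front [-0.0019 -0.1263 -0.0026]
[0.5301 0.0936 0.068 ] along 0.0938 front 0.0155 tool front [-0.0019 -0.1263 -0.0026]
```

Request:
jog_arm --series '[{"slide": [0.13, 0, 0], "twist": 0.01, "jaw": 0.15}, {"slide": [0, 0, 0], "twist": 0, "jaw": 0.15}, {"slide": [0, 0, 0], "twist": 0, "jaw": 0.15}, {"slide": [0, 0, 0], "twist": 0, "jaw": 0.15}, {"slide": [0, 0, 0], "twist": 0, "jaw": 0.15}]'

```text
time_s: 19.02
tool_pos: [0.5019, 0.0702, 0.1724]
tcp_rot: [0.627, 0.779, 0.0, 0.002]
contact_force: [1.0, -0.9, 6.0]
gripper_width: 0.221
```

```bash
python3 -c "
from h import *
gate()"
```

```text
t 19.02 theta pos 1.261 theta tool 1.28 r 0.1263 F tool [-1.1  0.8 -6. ] tau [-0.32 -0.14  0.39] w 0.22056923578656623 z 0.1723801351717617
```

Request:
jog_arm --series '[{"slide": [0.13, 0, 0], "twist": 0.01, "jaw": 0.15}, {"slide": [0, 0, 0], "twist": 0, "jaw": 0.15}, {"slide": [0, 0, 0], "twist": 0, "jaw": 0.15}, {"slide": [0, 0, 0], "twist": 0, "jaw": 0.15}, {"slide": [0, 0, 0], "twist": 0, "jaw": 0.15}]'

```text
time_s: 19.65
tool_pos: [0.5018, 0.0705, 0.1724]
tcp_rot: [0.63, 0.776, -0.0, 0.002]
contact_force: [1.9, -2.2, 5.1]
gripper_width: 0.22
```

```bash
python3 -c "
from h import *
gate()"
```

```text
t 19.65 theta pos 1.263 theta tool 1.29 r 0.1263 F tool [-2.6  1.4 -5.1] tau [-0.68 -0.21  0.45] w 0.2195730223781567 z 0.17238252226005635
```

Request:
jog_arm --series '[{"slide": [0.1, 0, 0], "twist": 0.005, "jaw": 0.15}, {"slide": [0, 0, 0], "twist": 0, "jaw": 0.15}, {"slide": [0, 0, 0], "twist": 0, "jaw": 0.15}, {"slide": [0, 0, 0], "twist": 0, "jaw": 0.15}, {"slide": [0, 0, 0], "twist": 0, "jaw": 0.15}]'

```text
time_s: 20.27
tool_pos: [0.5018, 0.0706, 0.1724]
tcp_rot: [0.632, 0.775, -0.001, 0.003]
contact_force: [1.9, -4.1, 5.7]
gripper_width: 0.224
```

Run:
```python
from h import *
gate()
im=bot.snapshot("wrist")
cv2.imwrite("pics/w16.png",cv2.resize(im[:,:,::-1],None,fx=1.5,fy=1.5,interpolation=cv2.INTER_CUBIC))
```

```text
t 20.27 theta pos 1.264 theta tool 1.295 r 0.1263 F tool [-4.4  1.1 -5.6] tau [-0.98 -0.3   0.57] w 0.22367805018307663 z 0.1723822181441816
```

View pics/w16.png

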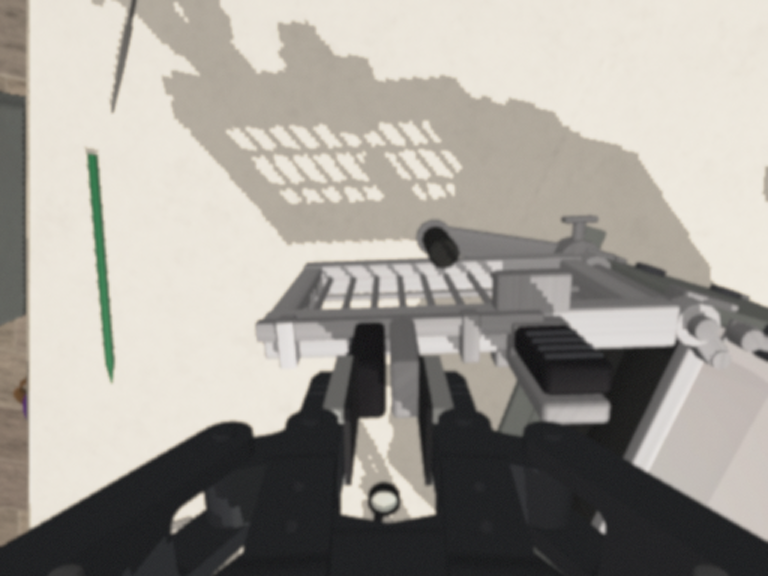

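Run:
```python
from h import *
gate();print(bot.close_job())
```

```text
t 20.32 theta pos 1.264 theta tool 1.295 r 0.1263 F tool [-5.5  1.3 -5.3] tau [-0.94 -0.34  0.53] w 0.21959905188819265 z 0.17235787478268633
the job is handed in; nothing more can be done
None
```

The gate is open and resting lightly against its rubber stop, and I handed the job in at 20.3 s with the gripper still holding it there.

- **Safety catch:** I squeezed its button and post across the gate first. The jaws closed to 19.3 mm (nominal 21 mm when home), and the later pictures show the button against its post.
- **Bolt catch:** I then pinched its tab and post along the rail. The jaws closed to about 20 mm (nominal 24 mm drawn), and I kept it squeezed the whole time.
- **Swing:** I followed the hinge arc past the detent, then crept until the gate stopped at about 1.26 rad.
- **At the stop:** the last commanded steps moved the gate only about 0.001 to 0.002 rad. The closing-direction force on the tool rose from about 1 N to 5 N, and the wrist moment rose too, which is a light press on the bumper (my estimate is 8 N).

**Checks that disagreed**
- Both jaw readings are a little below nominal; I put this down to pad and finger give.
- The gate angle read from the tool's orientation (1.295 rad) is 0.03 rad ahead of the angle from its position (1.264 rad). This comes from pressing against the stop.
- The wrist camera's scale seemed 2 to 4% off, so I checked against overlays and images before the squeezes.
- The force readings carry a bias of a few newtons.

The pictures show no contact with the loupe or the small pot on the motor housing. I did not take a final overall picture of the other items or the barrel.

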